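Sort tagged well-strip carriers and slide the pass tray to the microscope mat

TASK

A red-tagged well-strip carrier has been left in the blue pass tray by mistake: move it into the nest of the orange reject block, and seat the green-tagged carrier that lies on the bench in the tray nest this frees, so that the tray holds the two green ones. Then push the loaded tray along the bench, without lifting it, until it stands wholly on the pink mat. Keep the carriers upright and leave everything else on the bench where it is.

Things in the scene. Friction and masses are not known exactly. Their poses are not given: they have to be found in the camera images.
- red_carrier: Well-strip carrier with a RED tag (reject), a black block with four small clear wells. Foot 76 x 34 mm (x, y), 10 mm high; above it the grip body, 70 x 26 mm, from z = 10 to 28 mm; wells up to 33 mm. Origin: centre of underside; x along, y across, z up. The 22 mm tag covers the -x end of the top. Starts in one of the two pass-tray nests.
- green_in_tray: A well-strip carrier with a GREEN tag, same shape and frame as the red one; it starts in the other nest of the blue pass tray and belongs there.
- green_on_bench: A well-strip carrier with a GREEN tag, same shape and frame as the red one; it starts lying upright on the bench.
- pass_tray: Dark blue pass tray, loose, 0.4 kg, 110 x 172 mm (x, y); origin: centre of its underside. Two nests centred at y = -39 and +39 mm, each a pocket 82 x 40 mm (x, y) with a green floor at z = 4 mm and edges at z = 12 mm. The outer rim all round (4 mm thick, faces at x = +-55, y = +-86 mm) rises to z = 20 mm: good to push against.
- pass_nest0 (a point): centre of the floor of the tray nest at the tray's y = -39 mm; axes as the tray's
- pass_nest1 (a point): centre of the floor of the tray nest at the tray's y = +39 mm; axes as the tray's
- tray_corner0 (a point): a lower outside corner of the blue pass tray, at x = -55 mm, y = -86 mm in the tray's frame, z = 0
- tray_corner1 (a point): a lower outside corner of the blue pass tray, at x = -55 mm, y = 86 mm in the tray's frame, z = 0
- tray_corner2 (a point): a lower outside corner of the blue pass tray, at x = 55 mm, y = -86 mm in the tray's frame, z = 0
- tray_corner3 (a point): a lower outside corner of the blue pass tray, at x = 55 mm, y = 86 mm in the tray's frame, z = 0
- reject_block: Orange reject block, fixed to the bench, 110 x 68 mm (x, y), 12 mm high, with one pocket 82 x 40 mm (long side along x), red floor 4 mm above the bench. Origin: centre of the underside.
- reject_nest (a point): centre of the floor of the reject pocket, 4 mm above the bench; axes as the block's
- mat: Pink mat lying flat on the bench, fixed, 180 x 240 mm (x, y), about 1 mm thick and slid over freely (no edge to catch on). Origin: its centre; axes along its sides.
- petri_dish: pale translucent closed petri dish, 92 mm across, 16 mm high; a bystander, not to be moved; origin: centre of the underside
- timer: cream bench timer, 75 x 100 x 35 mm; a bystander, not to be moved; origin: centre of the underside
- jar: glass jar with steel lid, 66 mm across, 95 mm high; a bystander, not to be moved; origin: centre of the underside
- tip_box: orange and yellow box of white pipette tips, 120 x 85 x 84 mm; a bystander, not to be moved; origin: centre of the underside
- pipette: magenta hand pipette lying along its y axis, about 230 mm long, 26 mm high; a bystander, not to be moved; origin: centre of the underside
- tube_rack: bright blue rack with yellow-capped tubes, 170 x 110 mm, 83 mm high; a bystander, not to be moved; origin: centre of the underside
There are look-alikes about, which are no part of the job. What is shaped like the red_carrier but purple is not meant.

How it is judged:
On the way, in this order (a step that is already met when the one before it is completed fails the run):
1. the red carrier sits in the reject nest and both green carriers sit in the pass tray's nests (horizontal distance between red_carrier and reject_nest below 0.008 m and z of red_carrier in the frame of reject_nest between -0.004 and 0.004 m and angle between red_carrier's own z axis and vertical below 0.1 rad and ((horizontal distance between green_in_tray and pass_nest0 below 0.008 m and z of green_in_tray in the frame of pass_nest0 between -0.004 and 0.004 m and angle between green_in_tray's own z axis and vertical below 0.1 rad) or (horizontal distance between green_in_tray and pass_nest1 below 0.008 m and z of green_in_tray in the frame of pass_nest1 between -0.004 and 0.004 m and angle between green_in_tray's own z axis and vertical below 0.1 rad)) and ((horizontal distance between green_on_bench and pass_nest0 below 0.008 m and z of green_on_bench in the frame of pass_nest0 between -0.004 and 0.004 m and angle between green_on_bench's own z axis and vertical below 0.1 rad) or (horizontal distance between green_on_bench and pass_nest1 below 0.008 m and z of green_on_bench in the frame of pass_nest1 between -0.004 and 0.004 m and angle between green_on_bench's own z axis and vertical below 0.1 rad))), for 0.2 s.
2. the loaded tray stands wholly on the pink mat (all of step 1 and x of tray_corner0 in the frame of mat between -0.093 and 0.093 m and y of tray_corner0 in the frame of mat between -0.123 and 0.123 m and x of tray_corner1 in the frame of mat between -0.093 and 0.093 m and y of tray_corner1 in the frame of mat between -0.123 and 0.123 m and x of tray_corner2 in the frame of mat between -0.093 and 0.093 m and y of tray_corner2 in the frame of mat between -0.123 and 0.123 m and x of tray_corner3 in the frame of mat between -0.093 and 0.093 m and y of tray_corner3 in the frame of mat between -0.123 and 0.123 m and height (world z) of pass_tray below 0.005 m and angle between pass_tray's own z axis and vertical below 0.05 rad), for 0.2 s.
At the end, for the whole second after the job is handed in: The red carrier is seated in the reject nest and each green carrier in a pass-tray nest (each within 8 mm of the nest's centre, down on its floor within 4 mm, upright; either way round), the tray lies flat with all four corners on the pink mat (at most 3 mm over its edge), all at rest (all of step 2 and linear speed of each of red_carrier, green_in_tray, green_on_bench, pass_tray below 0.02 m/s); the robot touches nothing.
It fails at once if a carrier is tipped by more than about 40 degrees (angle between any of red_carrier, green_in_tray, green_on_bench's own z axis and vertical above 0.7 rad).
It fails at once if the tray is lifted more than 15 mm off the bench (height (world z) of pass_tray above 0.015 m).
It fails at once if a bystander is moved by more than 30 mm (distance of any of petri_dish, timer, jar, tip_box, pipette, tube_rack from where it was at the start of the episode above 0.03 m).
It also fails if it takes over 72 s, if anything falls off the work surface, if the arm or the gripper's body presses on something with over 40 N, if the wrist force passes 120 N, or if a joint passes its speed limit or range.

ROBOT

A 6-joint arm with a two-finger parallel gripper is mounted at the origin on the work surface. World frame = base frame: x ahead of the robot, y to its left, z up, the work surface at z = 0. Lengths are in m, angles in rad, forces in N, time in s.
With the tool pointing down it reaches from about 0.275 to 0.875 m from the base axis. Payload 12.5 kg.
Tool frame: the origin (TCP) lies between the finger pads; the fingertips stand env.tips_ahead ahead of it and the grasp point (between the pads) lies 11 mm behind it (env.tips_ahead is the distance from the TCP to the fingertips, in m); z points along the fingers, y is the line along which they close (so a half turn about z gives the same grasp; the last joint's range is limited). The gripper opens to 85 mm and grips with 20 to 120 N. Pads are 22 mm wide; open, the fingers measure 114 mm over their backs; the gripper's body (76 mm by 85 mm) begins 54 mm behind the grasp point. The pads swing forward as they close: fully open they stand 13 mm farther back than shut.
Start: joints at [-1.312, 0.351, 1.652, -0, 1.139, -0.085], TCP at [0.185, -0.518, 0.239] pointing down, gripper open.
Joint ranges: [-2.75, 2.75], [-0.79, 2.1], [0.01, 2.65], [-1.57, 4.71], [0.07, 3.14], [-2.87, 2.87]. Speed limits (rad/s): [2.22, 2.22, 2.79, 3.14, 3.14, 3.14].

INTERFACE

Orientations are given as a unit quaternion [x, y, z, w].
In Python, from bench import sense, snapshot, finish_job, env gives the robot as it stands.
- The arm moves only by the tool play_rows, never from a script. Its argument "steps" is a list of rows, each a list of 3 entries, a list of its own where there are three numbers: the shift along the world's x, y, z each as a share of 4 cm, from -1 to 1, then the turn about the world's z as a share of 0.08 rad, from -1 to 1, then the closure, from -1 (fully open) to 1 (shut). In form: [[[dx, dy, dz], yaw, claw], ...]. A call has 1 to 12 rows; each row shifts and turns the commanded pose from where the row before left it; what a row does not reach is not made up. A row lasts 1/12 s, in which the tool goes at most 41.7 mm and 7.16 degrees, less where a joint would pass 70% of its speed; a pose out of reach is approached as far as the arm can. A call with a number of a shift or a turn outside -1 to 1 is refused whole. A call with a gripper value outside its range is refused whole. The fingers move at their own pace and stop on an object; the grip force is fixed at half the most. Time passes only in rows, so rows that do not move let the fingers close. It gives the time, the measured TCP pose, the force, the opening and the grip force at its end, in the units of the state.
- sense(): the state, without advancing time (a new reading comes with each control period).
- snapshot(name): name is "scene" or "side" or "wrist"; returns a dict with "frame" (384x512x3 uint8, red, green, blue), "depth" (384x512 float32, m along the optical axis (not along the pixel's ray), 0 where there is no reading), "fx", "fy", "cx", "cy" (pixels), "dist" ([k1, k2, p1, p2, k3] as OpenCV has them; the pictures are not rectified), "R" (3x3) and "t" (3): a world point X has camera coordinates R X + t; the wrist camera has in their place "mount" (4x4, takes a point from camera to tool coordinates, whose origin is the TCP and whose axes are the flange's). Camera axes: x right, y down, z forward; pixel columns grow to the right and rows downward; lengths in m; the calibration is good to about 2 mm. A picture is of the moment at which its call begins: read the wrist's pose just before it.
- finish_job(): hands the job in; it is judged then, once.
The state is a dict: "time_s": time; "joint_positions": joint angles; "joint_vel": joint speeds; "tau": joint torques, N m; "eef_pos": TCP position; "tool_rot": TCP orientation; "wrist_force": force on the tool from outside, world axes, zero at the start; "ft_torque": the same for the moment, N m; "width": finger opening in m; "grasp_force": force on a finger pad.
Only numpy, scipy, OpenCV 4.12 (cv2) and the standard library are available. Lean on these libraries where they do the work, as an engineer would, in place of code of your own. Each camera call takes 0.05 s, during which the arm holds its last target. There are 200 camera calls.

## Working session

There is one attempt and no reset: what is moved stays moved. The work goes in short steps, Python scripts to look and compute and a tool call to move; the robot and the scene stay as the last step left them, time stands still between calls to the robot, and variables do not carry over. Pictures are saved under pics/ and viewed, at most 10 in all, crops included, and the job is handed in when it is done.

Besides the shell and the picture viewer there is one more tool, called in YAML: its name, and indented under it one key for each argument. play_rows: Moves the arm, as the interface text tells. Its arguments: {"type":"object","properties":{"steps":{"type":"array"}},"required":["steps"]}

```bash
mkdir -p pics
cat > h.py <<'E'
import numpy as np, cv2, pickle
from bench import sense, snapshot, env
def snap(n,save):
    st=sense(); s=snapshot(n); s['st']=st
    pickle.dump(s,open(save+'.pkl','wb')); cv2.imwrite('pics/'+save+'.png',s['frame'][:,:,::-1]); return s
def load(save): return pickle.load(open(save+'.pkl','rb'))
def cam(s):
    if 'R' in s: 
        R=np.array(s['R']); t=np.array(s['t']); return R.T,-R.T@t
    from scipy.spatial.transform import Rotation as Ro
    T=np.eye(4); T[:3,:3]=Ro.from_quat(s['st']['tool_rot']).as_matrix(); T[:3,3]=s['st']['eef_pos']
    M=T@np.array(s['mount']); return M[:3,:3],M[:3,3]
def ray(s,uv):
    K=np.array([[s['fx'],0,s['cx']],[0,s['fy'],s['cy']],[0,0,1.]])
    p=cv2.undistortPoints(np.array(uv,float).reshape(-1,1,2),K,np.array(s['dist'],float)).reshape(-1,2)
    return np.c_[p,np.ones(len(p))]
def atz(s,uv,z):
    A,c=cam(s); d=ray(s,uv)@A.T
    return c+d*((z-c[2])/d[:,2])[:,None]
def cloud(s):
    A,c=cam(s); h,w=s['depth'].shape
    v,u=np.mgrid[:h,:w]; r=ray(s,np.c_[u.ravel(),v.ravel()])
    return ((r*s['depth'].ravel()[:,None])@A.T+c).reshape(h,w,3)
E
python3 - <<'E'
from h import *
print(sense()); print(env.tips_ahead)
a=snap('scene','scene0'); b=snap('side','side0')
for s in(a,b): print(cam(s)[1])
cv2.imwrite('pics/both.png',cv2.resize(np.vstack([a['frame'],b['frame']])[:,:,::-1],None,fx=.78,fy=.78))
cv2.imwrite('pics/scene_big.png',cv2.resize(a['frame'][:,:,::-1],(800,600),interpolation=cv2.INTER_CUBIC))
cv2.imwrite('pics/side_big.png',cv2.resize(b['frame'][:,:,::-1],(800,600),interpolation=cv2.INTER_CUBIC))
E
```

```text
{'time_s': 0.0, 'joint_positions': array([-1.31160192e+00,  3.51206819e-01,  1.65244127e+00,  1.97219711e-06,
        1.13911332e+00, -8.46339751e-02]), 'joint_vel': array([ 7.34323628e-04,  2.60240622e-04,  1.05105773e-03, -5.92774375e-05,
        1.22484299e-03, -1.14730968e-03]), 'tau': array([ 1.55806287e-03, -5.06101942e+01, -2.91405666e+01, -2.58559015e-05,
        4.52605964e-03,  3.71748627e-05]), 'eef_pos': array([ 0.18532306, -0.51748419,  0.238768  ]), 'tool_rot': array([ 9.85259016e-01,  1.71068202e-01, -5.00478097e-05, -5.82230361e-04]), 'wrist_force': array([-0.50173018, -0.56543588,  0.58773129]), 'ft_torque': array([ 0.03391481,  0.04056105, -0.00678649]), 'grasp_force': 0.0, 'width': 0.08574213719008092}
0.008
[ 1.21179777 -0.98821535  0.89215765]
[0.10751704 0.75291623 1.18237512]
```

View pics/scene_big.png

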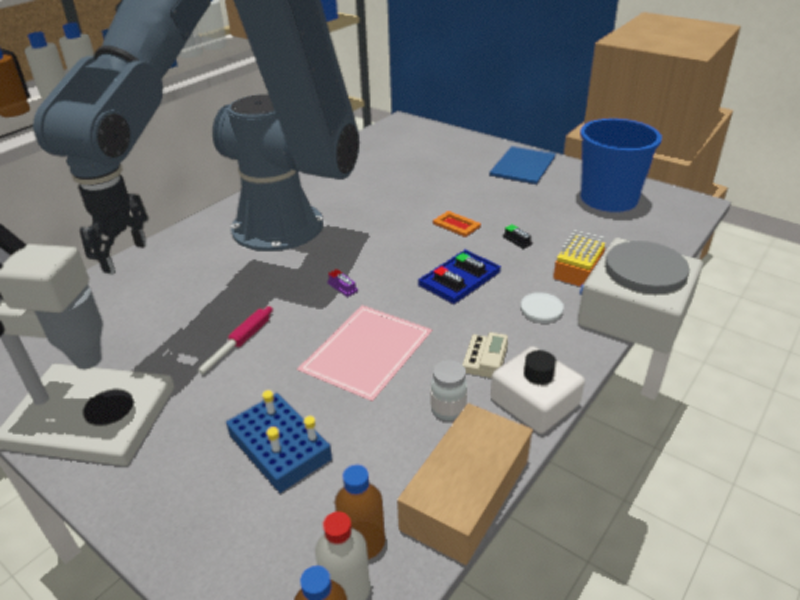

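View pics/side_big.png

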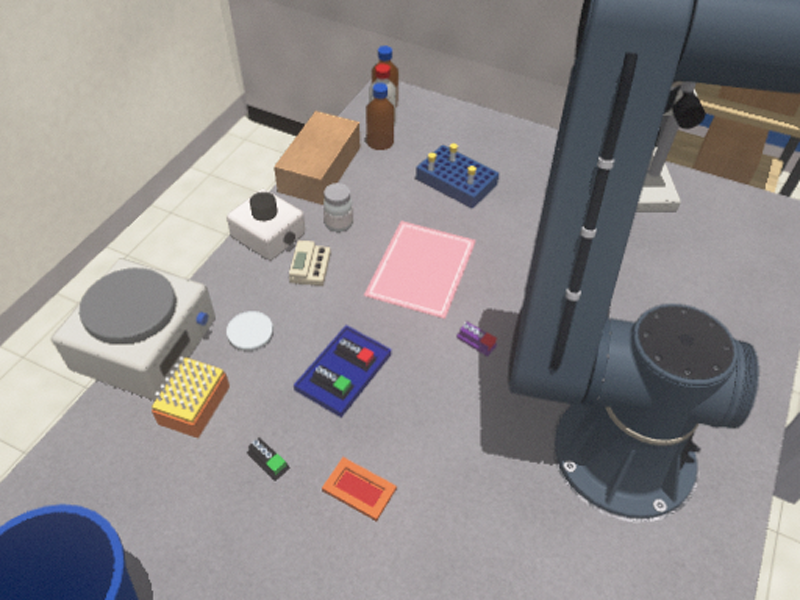

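Run:
```python
from h import *
b=load('side0')
c=b['frame'][130:330,145:345,::-1]
cv2.imwrite('pics/crop.png',cv2.resize(c,(600,600),interpolation=cv2.INTER_CUBIC))
for n in('side0','scene0'):
    s=load(n); P=cloud(s); H=cv2.cvtColor(s['frame'],cv2.COLOR_RGB2HSV).astype(int); h,S,V=H[...,0],H[...,1],H[...,2]
    x,y,z=P[...,0],P[...,1],P[...,2]
    R=(x>.2)&(x<.9)&(y>-.35)&(y<.4)&(z>-.01)&(z<.06)
    ms=dict(mat=(((h>165)|(h<5))&(S>40)&(S<120)&(V>150)),tray=((h>105)&(h<130)&(S>150)&(y>-.15)),orange=((h>5)&(h<16)&(S>150)),redfl=(((h>172)|(h<5))&(S>150)),green=((h>45)&(h<75)&(S>150)),dark=(V<50))
    print(n)
    for k,m in ms.items():
        m=(m&R).astype(np.uint8); nl,L,st,_=cv2.connectedComponentsWithStats(m)
        for i in range(1,nl):
            if st[i,4]<25: continue
            q=P[L==i]; r=cv2.minAreaRect(q[:,:2].astype(np.float32)*1000)
            print(k,st[i].tolist(),np.round(r[0],1),np.round(r[1],1),round(r[2],1),'z',np.round(np.percentile(q[:,2],[5,50,95]),4))
```

```text
side0
mat [233, 142, 70, 62, 2505] [ 518.8 -238.8] [184.4 242.8] 7.1 z [-0.0025  0.0019  0.0064]
tray [205, 225, 32, 24, 173] [531.6  80.7] [ 40.2 100.7] 78.2 z [0.0097 0.0131 0.0179]
tray [193, 242, 35, 21, 138] [538.6 137.2] [59.7 99.4] 86.1 z [0.0099 0.0133 0.0232]
orange [98, 240, 46, 32, 93] [717.5 289.6] [137.2  64.3] 62.4 z [0.0458 0.0502 0.0543]
orange [207, 293, 46, 39, 589] [391.9 282.2] [ 68.9 109.9] 86.6 z [0.0042 0.0113 0.0154]
redfl [229, 223, 10, 9, 56] [507.5  43.7] [25.4 22.5] 79.0 z [0.0304 0.0335 0.0368]
redfl [215, 302, 30, 22, 319] [393.1 281.1] [34.9 75.6] 85.9 z [0.0003 0.0042 0.0075]
scene0
mat [194, 196, 83, 61, 2412] [ 515.7 -239.1] [185.3 244.3] 7.4 z [-0.0014  0.0017  0.0048]
tray [268, 160, 52, 34, 530] [536.3  79.6] [178.3 113.2] 83.0 z [0.0086 0.0142 0.0222]
orange [278, 135, 29, 16, 214] [390.2 281.7] [ 76.1 115.3] 85.8 z [0.0047 0.0121 0.0168]
orange [355, 167, 25, 16, 221] [757.9 216.3] [83.3 27.2] 21.6 z [0.0066 0.0308 0.0495]
redfl [286, 140, 14, 6, 40] [388.8 289.2] [26.7 64.2] 81.2 z [0.0032 0.0058 0.0093]
redfl [278, 171, 7, 6, 29] [504.6  41.1] [21.8 27.5] 34.6 z [0.0306 0.0353 0.0378]
green [292, 162, 7, 6, 26] [516.9 120.7] [26.7 24.1] 81.9 z [0.0311 0.0352 0.0388]
dark [323, 148, 17, 11, 90] [565.1 294. ] [24.5 70.6] 88.1 z [0.0074 0.0142 0.0278]
dark [292, 167, 19, 10, 82] [542.7 108.6] [71.8 28.8] 14.2 z [0.0142 0.0227 0.0333]
dark [278, 176, 19, 10, 87] [534.9  29.1] [71.1 23.2] 12.4 z [0.0144 0.0217 0.0335]
```

View pics/crop.png

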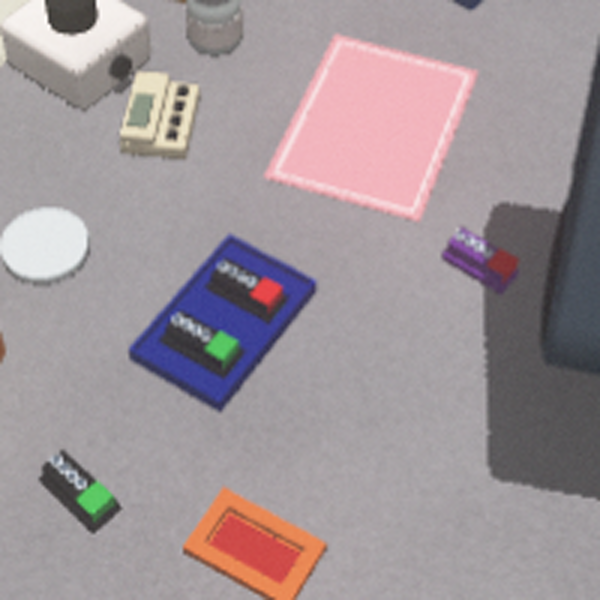

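play_rows:
  steps:
    - [[0.45,0.8,0.2],-0.5,-1]
    - [[0.45,0.8,0.2],-0.5,-1]
    - [[0.45,0.8,0.2],-0.5,-1]
    - [[0.45,0.8,0.2],-0.5,-1]
    - [[0.45,0.8,0.2],-0.5,-1]
    - [[0.45,0.8,0.2],-0.5,-1]
    - [[0.45,0.8,0.2],-0.5,-1]
    - [[0.45,0.8,0.2],-0.5,-1]
    - [[0.45,0.8,0.2],-0.5,-1]
    - [[0.45,0.8,0.2],-0.5,-1]
    - [[0.45,0.8,0.2],-0.5,-1]
    - [[0.45,0.8,0.2],-0.5,-1]

```text
time_s: 1.1
eef_pos: [0.4018, -0.132, 0.3357]
tool_rot: [0.998, -0.069, 0.0, 0.0]
wrist_force: [0.6, -1.3, -0.4]
width: 0.0854
grasp_force: 0.0
```

play_rows:
  steps:
    - [[0.45,0.9,0.2],0,-1]
    - [[0.45,0.9,0.2],0,-1]
    - [[0.45,0.9,0.2],0,-1]
    - [[0.45,0.9,0.2],0,-1]
    - [[0.45,0.9,0.2],0,-1]
    - [[0,0.8,0],0,-1]
    - [[0,0.7,0],0,-1]
    - [[0,0.5,0],0,-1]
    - [[0,0,0],0,-1]
    - [[0,0,0],0,-1]
    - [[0,0,0],0,-1]
    - [[0,0,0],0,-1]

```text
time_s: 2.1
eef_pos: [0.4914, 0.1253, 0.3752]
tool_rot: [0.998, -0.069, -0.0, 0.0]
wrist_force: [0.2, 1.1, 0.4]
width: 0.0853
grasp_force: 0.0
```

Run:
```python
from h import *
s=snap('wrist','w1'); print(s['st']['eef_pos'],s['st']['tool_rot'],cam(s)); 
cv2.imwrite('pics/w1b.png',cv2.resize(s['frame'][:,:,::-1],(800,600)))
```

```text
[0.49141111 0.12529108 0.37523478] [ 9.97647707e-01 -6.85495115e-02 -7.72874251e-05  1.06360160e-04] (array([[-1.36667258e-01, -9.40350176e-01, -3.11550328e-01],
       [-9.90617010e-01,  1.29723722e-01,  4.30080949e-02],
       [-2.72016552e-05,  3.14504852e-01, -9.49255865e-01]]), array([0.57101776, 0.11319649, 0.51134755]))
```

View pics/w1b.png

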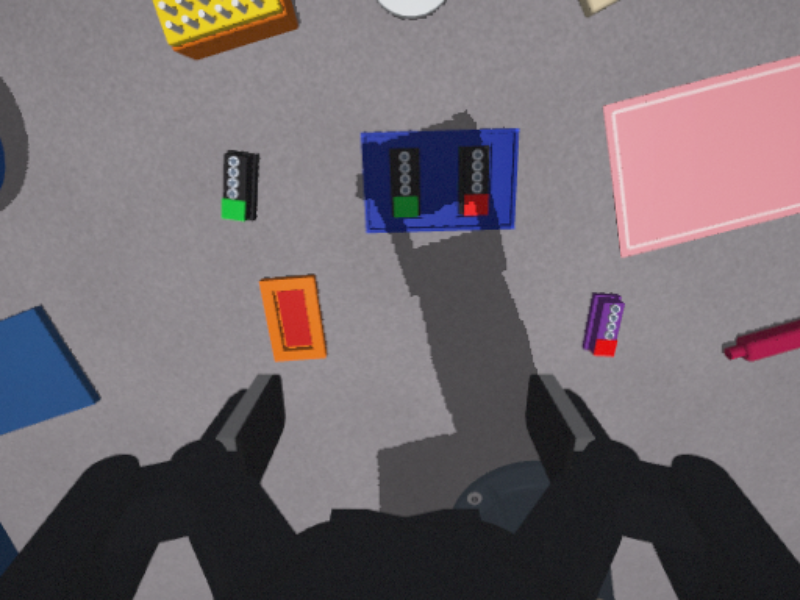

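Run:
```python
from h import *
s=load('w1')
c=s['frame'][80:230,138:338,::-1]
c=np.clip(c.astype(float)*1.6,0,255).astype(np.uint8)
cv2.imwrite('pics/w1c.png',cv2.resize(c,(800,600),interpolation=cv2.INTER_CUBIC))
```

```text
(no output)
```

View pics/w1c.png

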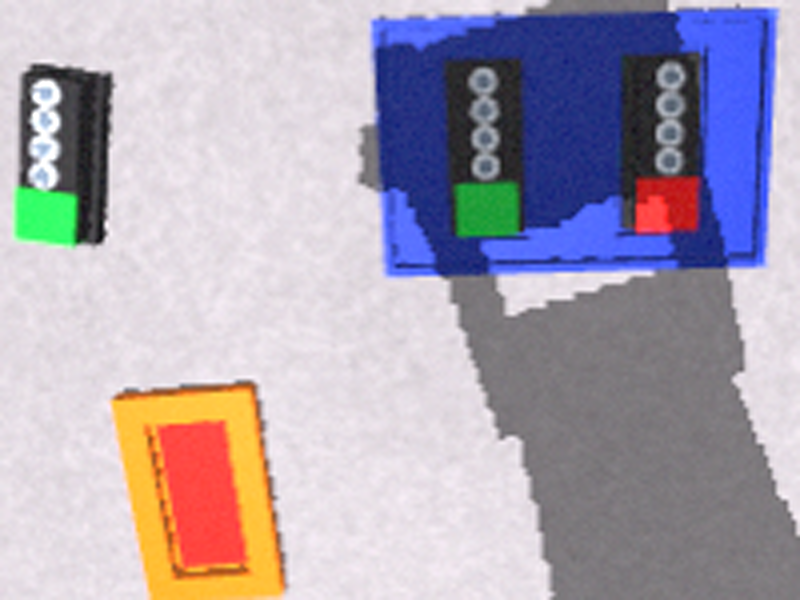

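Run:
```python
from h import *
s=load('w1'); f=lambda a,z: atz(s,(np.array(a,float)+.5)/4-.5+[138,80],z)[:,:2]*1e3
def rect(n,p):
    p=np.array(p); print(n,'ctr',p.mean(0).round(1),'sides',np.linalg.norm(np.roll(p,-1,0)-p,axis=1).round(1),'ang',[round(float(np.degrees(np.arctan2(*d[::-1]))),1) for d in np.roll(p,-1,0)-p])
rect('tray',f([(373,20),(777,10),(765,265),(388,275)],.020))
rect('block',atz(s,np.array([(261,280),(315,275),(326,357),(276,360)])/1.5625,.012)[:,:2]*1e3)
rect('redfloor',f([(158,425),(226,420),(246,568),(180,573)],.004))
for n,t,w in [('red',[(637,180),(699,177),(699,230),(637,233)],[(670,75),(670,104),(669,133),(668,161)]),('gtray',[(455,185),(518,182),(520,233),(458,237)],[(483,81),(484,110),(485,138),(486,166)]),('gbench',[(18,187),(79,192),(76,245),(15,240)],[(45,93),(45,120),(43,148),(42,175)])]:
    T=f(t,.0285); rect(n,T); W=f(w,.033); d=W[0]-W[3]; a=np.arctan2(d[1],d[0]); wc=W.mean(0); tc=T.mean(0)
    e=(wc-tc); print('  wells ang',np.degrees(a).round(1),'pitch',np.linalg.norm(d)/3,'tag->wells ang',np.degrees(np.arctan2(e[1],e[0])).round(1),np.linalg.norm(e).round(1),'centre',(tc+24*e/np.linalg.norm(e)).round(1))
P=cloud(s)
for n,(u,v) in dict(tag=(668,205),gtag=(486,210),bt=(46,215),floor=(200,500)).items(): print(n,P[80+v//4-1:80+v//4+2,138+u//4-1:138+u//4+2].reshape(-1,3).mean(0))
p=atz(s,np.array([(605,105),(800,57),(622,256),(800,211)])/1.5625,.001); print(p)
```

```text
tray ctr [534.7  78.1] sides [171.4 108.8 171.  109.2] ang [-96.4, 173.8, 83.7, -6.0]
block ctr [391.4 278.4] sides [ 67.3 111.2  66.1 109.5] ang [-92.5, 175.7, 86.1, -3.7]
redfloor ctr [389.  281.5] sides [33.8 79.8 34.4 80.1] ang [-93.5, 175.2, 87.0, -5.2]
red ctr [505.   41.6] sides [27.  23.  27.4 23. ] ang [-95.0, 175.5, 85.0, -5.5]
  wells ang -6.4 pitch 11.759042175794724 tag->wells ang -4.7 36.9 centre [528.9  39.6]
gtray ctr [513.9 120. ] sides [27.4 22.1 27.4 22.6] ang [-95.2, 174.9, 85.8, -5.0]
  wells ang -5.8 pitch 11.646117582805083 tag->wells ang -5.6 36.4 centre [537.7 117.6]
gbench ctr [538.1 312.9] sides [26.9 23.5 27.3 23.6] ang [-102.9, 162.5, 77.2, -18.5]
  wells ang -16.8 pitch 11.48683304600762 tag->wells ang -15.2 35.6 centre [561.3 306.6]
tag [0.50565275 0.04191042 0.03494209]
gtag [0.51477644 0.12086596 0.03545765]
bt [0.53949557 0.31229632 0.03086114]
floor [0.38799916 0.28180064 0.0059161 ]
[[ 0.5921176  -0.11575087  0.001     ]
 [ 0.61749562 -0.33750897  0.001     ]
 [ 0.41453233 -0.13727384  0.001     ]
 [ 0.44227428 -0.35981225  0.001     ]]
```

play_rows:
  steps:
    - [[0.1,-0.21,-0.7],0.4,-0.18]
    - [[0.1,-0.21,-0.7],0,-0.18]
    - [[0.1,-0.21,-0.7],0,-0.18]
    - [[0.1,-0.21,-0.7],0,-0.18]
    - [[0.1,-0.21,-0.7],0,-0.18]
    - [[0.1,-0.21,-0.7],0,-0.18]
    - [[0.1,-0.21,-0.7],0,-0.18]
    - [[0.1,-0.21,-0.7],0,-0.18]
    - [[0.1,-0.21,-0.7],0,-0.18]
    - [[0.07,-0.24,-0.3],0,-0.18]
    - [[0,0,0],0,-0.18]
    - [[0,0,0],0,-0.18]

```text
time_s: 3.15
eef_pos: [0.5305, 0.0403, 0.1118]
tool_rot: [0.999, -0.053, -0.0, -0.0]
wrist_force: [0.2, -0.2, 0.6]
width: 0.0506
grasp_force: 0.0
```

Run:
```python
from h import *
s=load('w1'); f=lambda a,z: atz(s,(np.array(a,float)+.5)/4-.5+[138,80],z)[:,:2]*1e3
print('block',f([(113,397),(253,382),(285,592),(199,494.5)],.012))
s=snap('wrist','w2'); print(s['st']['eef_pos'],s['st']['tool_rot'],s['st']['width'])
cv2.imwrite('pics/w2b.png',cv2.resize(s['frame'][:,:,::-1],(640,480)))
```

```text
block [[448.81694913 310.31508122]
 [446.86091407 241.99010389]
 [335.91155641 248.41817802]
 [394.0130588  280.18469443]]
[0.53045628 0.04031762 0.11184481] [ 9.98601706e-01 -5.28642361e-02 -7.12025932e-05 -3.28685973e-05] 0.050595948790460664
```

View pics/w2b.png

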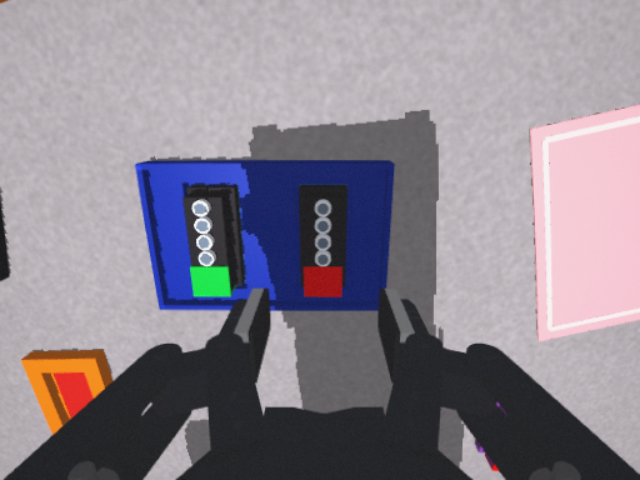

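Run:
```python
from h import *
s=load('w2'); f=lambda a,z: (atz(s,np.array(a)/1.25,z)[:,:2]*1e3)
for n,t,w in [('red',(322.5,282),[(323,208),(323,259)]),('green',(210,282),[(201,208),(207,259)])]:
    T=f([t],.0325)[0]; W=f(w,.037).mean(0); e=W-T; print(n,T,np.degrees(np.arctan2(e[1],e[0])),T+24*e/np.linalg.norm(e))
c=f([(137,163),(393,162),(388,310),(161,310)],.02); print(c,c.mean(0))
```

```text
red [504.60358995  42.81798425] -6.6507945137966065 [528.44208147  40.03835798]
green [512.76841022 121.41240236] -8.299804772041876 [536.51704096 117.94793446]
[[598.33121798 157.38572608]
 [580.53134879 -12.10488883]
 [469.62098487  -3.67802288]
 [487.48135271 169.76034998]] [533.99122609  77.84079109]
```

play_rows:
  steps:
    - [[0,0,-0.6],0,-0.18]
    - [[0,0,-0.6],0,-0.18]
    - [[0,0,-0.5],0,-0.18]
    - [[0,0,-0.3],0,-0.18]
    - [[0,0,-0.2],0,-0.18]
    - [[0,0,0],0,-0.18]
    - [[0,0,0],0,-0.18]

```text
time_s: 3.78
eef_pos: [0.5308, 0.0412, 0.0242]
tool_rot: [0.999, -0.052, 0.001, -0.0]
wrist_force: [-0.2, 0.8, 1.1]
width: 0.0502
grasp_force: 0.0
```

play_rows:
  steps:
    - [[0,0,0],0,0.2]
    - [[0,0,0],0,0.4]
    - [[0,0,0],0,0.8]
    - [[0,0,0],0,1]
    - [[0,0,0],0,1]
    - [[0,0,0],0,1]

```text
time_s: 4.28
eef_pos: [0.531, 0.0411, 0.0246]
tool_rot: [0.999, -0.052, 0.001, -0.0]
wrist_force: [-1.3, 0.6, 7.3]
width: 0.0246
grasp_force: 59.9
```

play_rows:
  steps:
    - [[0,0,0.4],0,1]
    - [[0,0,0.6],0,1]
    - [[0,0,0.8],0,1]
    - [[0,0,0.5],0,1]
    - [[0,0,0],0,1]

```text
time_s: 4.7
eef_pos: [0.5324, 0.041, 0.1198]
tool_rot: [0.999, -0.052, 0.004, -0.0]
wrist_force: [0.7, -0.6, 0.2]
width: 0.0245
grasp_force: 59.1
```

play_rows:
  steps:
    - [[-0.3,0.3,0.3],0.4,1]
    - [[-0.6,0.6,0.3],0,1]
    - [[-0.6,0.6,0.3],0,1]
    - [[-0.6,0.6,0.3],0,1]
    - [[-0.6,0.6,0.3],0,1]
    - [[-0.6,0.6,0.3],0,1]
    - [[-0.6,0.6,0.3],0,1]
    - [[-0.6,0.6,0.3],0,1]
    - [[-0.6,0.6,0.2],0,1]
    - [[-0.4,0.5,0],0,1]
    - [[0,0,0],0,1]
    - [[0,0,0],0,1]

```text
time_s: 5.7
eef_pos: [0.3095, 0.2655, 0.2192]
tool_rot: [0.999, -0.035, 0.0, 0.0]
wrist_force: [-0.4, -0.6, -0.7]
width: 0.0246
grasp_force: 59.2
```

Run:
```python
from h import *
s=snap('wrist','w3'); print(s['st']['eef_pos'],s['st']['tool_rot'],s['st']['width'])
cv2.imwrite('pics/w3b.png',cv2.resize(s['frame'][:,:,::-1],(800,600)))
```

```text
[0.30952078 0.26550552 0.21917724] [ 9.99394727e-01 -3.47875356e-02  7.91476094e-05  1.71526801e-05] 0.02463754082490379
```

View pics/w3b.png

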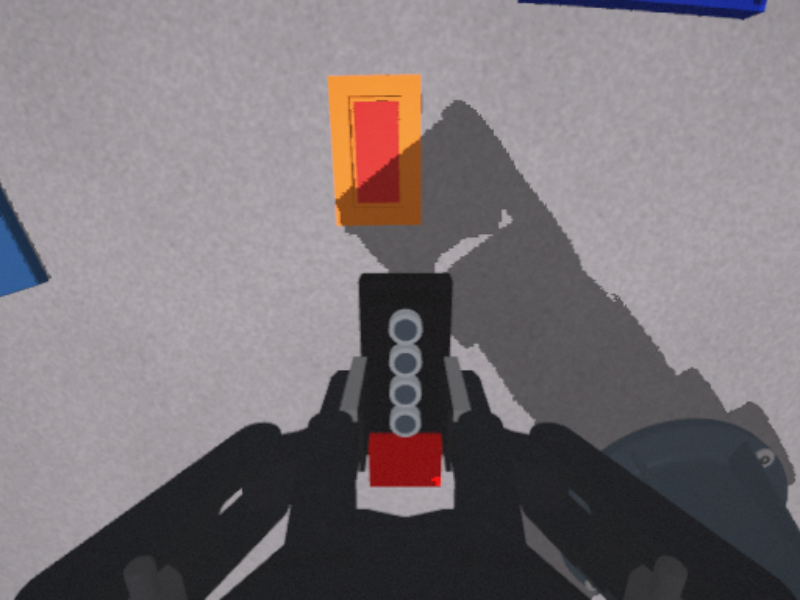

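Run:
```python
from h import *
s=load('w3'); f=lambda a,z: (atz(s,(np.array(a)+.5)/1.5625-.5,z)[:,:2]*1e3)
c=f([(329,76),(421.5,75),(421.5,224),(337,225.5)],.012); print(c.round(1),c.mean(0))
e=c[0]+c[1]-c[2]-c[3]; print('ang',np.degrees(np.arctan2(e[1],e[0])),np.linalg.norm(e)/2)
c=f([(349,96),(403,96),(403,205),(356,207)],.012); print(c.round(1),c.mean(0))
z=s['st']['eef_pos'][2]-.0206
T=f([(369,433),(441.5,433),(441,487),(370,486)],z+.0285); W=f([(405.5,326),(405,361),(405,392),(405,422)],z+.033)
print(T.round(1),W.round(1)); e=W.mean(0)-T.mean(0); print(np.degrees(np.arctan2(e[1],e[0])),T.mean(0)+24*e/np.linalg.norm(e), s['st']['eef_pos'])
```

```text
[[447.7 310.7]
 [443.4 242.9]
 [334.1 249.3]
 [337.7 317.5]] [390.70909015 280.10363251]
ang -3.4477646110179654 109.88816509316459
[[433.  297.4]
 [430.1 257.5]
 [350.2 263.1]
 [351.3 300.6]] [391.157829   279.66704349]
[[295.7 278.3]
 [293.9 252.4]
 [269.6 253.6]
 [271.9 280.2]] [[338.  262.3]
 [325.8 263.3]
 [314.3 264.1]
 [302.6 264.9]]
-3.816941811975314 [306.7244991  264.50908333] [0.30952078 0.26550552 0.21917724]
```

play_rows:
  steps:
    - [[0.35,0.06,-0.4],0.1,1]
    - [[0.35,0.06,-0.4],0,1]
    - [[0.35,0.06,-0.5],0,1]
    - [[0.35,0.06,-0.5],0,1]
    - [[0.35,0.06,-0.6],0,1]
    - [[0.34,0.08,-0.6],0,1]
    - [[0,0,-0.5],0,1]
    - [[0,0,-0.4],0,1]
    - [[0,0,-0.1],0,1]
    - [[0,0,0],0,1]
    - [[0,0,0],0,1]

```text
time_s: 6.67
eef_pos: [0.3944, 0.2798, 0.0597]
tool_rot: [0.999, -0.033, 0.0, -0.0]
wrist_force: [-0.3, 0.2, -0.5]
width: 0.0244
grasp_force: 59.2
```

play_rows:
  steps:
    - [[-0.03,0.025,-0.2],0,1]
    - [[0,0,-0.2],0,1]
    - [[0,0,-0.2],0,1]
    - [[0,0,-0.15],0,1]
    - [[0,0,-0.1],0,1]
    - [[0,0,0],0,1]
    - [[0,0,0],0,1]

```text
time_s: 7.25
eef_pos: [0.3926, 0.2812, 0.025]
tool_rot: [0.999, -0.032, -0.0, 0.0]
wrist_force: [0.6, -0.5, -0.8]
width: 0.0245
grasp_force: 59.2
```

play_rows:
  steps:
    - [[0,0,0],0,0.2]
    - [[0,0,0],0,0]
    - [[0,0,0],0,-0.18]
    - [[0,0,0],0,-0.18]
    - [[0,0,0.5],0,-0.18]
    - [[0,0,1],0,-0.18]
    - [[0,0,1],0,-0.18]
    - [[0,0,0.5],0,-0.18]
    - [[0,0,0],0,-0.18]
    - [[0,0,0],0,-0.18]

```text
time_s: 8.08
eef_pos: [0.393, 0.2814, 0.1461]
tool_rot: [0.999, -0.032, 0.001, -0.001]
wrist_force: [-0.2, 0.3, -0.6]
width: 0.0506
grasp_force: 0.0
```

Run:
```python
from h import *
s=snap('wrist','w4'); print(s['st']['eef_pos'],s['st']['tool_rot'],s['st']['width'])
cv2.imwrite('pics/w4b.png',cv2.resize(s['frame'][:,:,::-1],(800,600)))
```

```text
[0.39295163 0.28140912 0.14609064] [ 9.99484222e-01 -3.20922418e-02  9.95569243e-04 -6.22265102e-04] 0.05057333631754845
```

View pics/w4b.png

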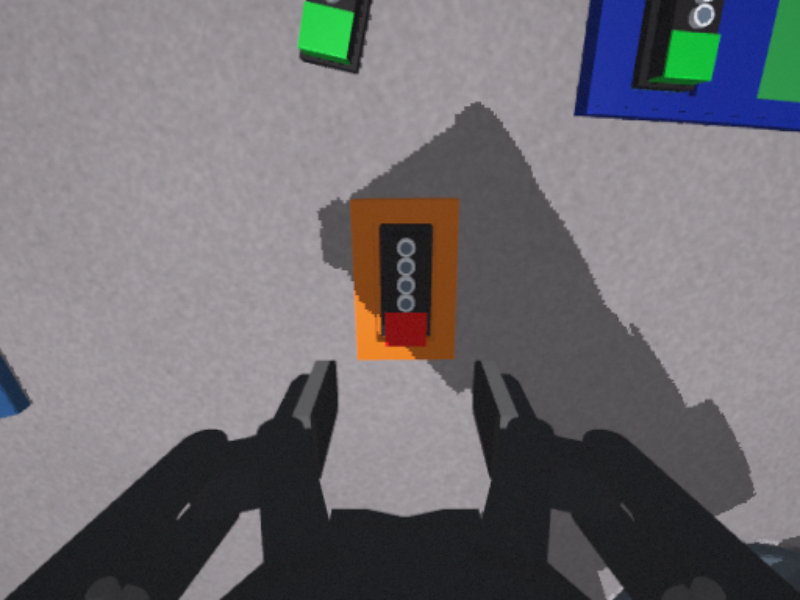

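play_rows:
  steps:
    - [[0.4,0.1,0.05],-0.5,-0.18]
    - [[0.4,0.1,0.05],-0.5,-0.18]
    - [[0.4,0.1,0.05],-0.5,-0.18]
    - [[0.4,0.1,0.05],-0.5,-0.18]
    - [[0.4,0.1,0.05],-0.5,-0.18]
    - [[0.4,0.1,0.05],-0.2,-0.18]
    - [[0.2,0.1,0],0,-0.18]
    - [[0,0,0],0,-0.18]
    - [[0,0,0],0,-0.18]
    - [[0,0,0],0,-0.18]

```text
time_s: 8.97
eef_pos: [0.4955, 0.3089, 0.1564]
tool_rot: [0.99, -0.139, -0.001, 0.001]
wrist_force: [-0.5, -0.0, -0.5]
width: 0.0498
grasp_force: 0.0
```

```bash
cat >> h.py <<'E'
def tags(s,z,lo,hi):
    "rectangles of coloured tags, on plane z, mm"
    H=cv2.cvtColor(s['frame'],cv2.COLOR_RGB2HSV); m=cv2.inRange(H,lo,hi)
    n,L,st,_=cv2.connectedComponentsWithStats(m)
    for i in range(1,n):
        if st[i,4]<150: continue
        v,u=np.nonzero(L==i); X=atz(s,np.c_[u,v],z)[:,:2]*1e3
        r=cv2.minAreaRect(X.astype(np.float32)); print(st[i].tolist(),np.round(r[0],1),np.round(r[1],1),round(r[2],1),'mean',X.mean(0).round(1))
E
python3 - <<'E'
from h import *
s=snap('wrist','w5'); print(s['st']['eef_pos'],s['st']['tool_rot'],s['st']['width'])
tags(s,.0285,(45,150,60),(75,255,255))
H=cv2.cvtColor(s['frame'],cv2.COLOR_RGB2HSV); m=cv2.inRange(H,(0,0,0),(180,255,45)); m[300:]=0
n,L,st,_=cv2.connectedComponentsWithStats(m)
for i in range(1,n):
    if st[i,4]>100: print(st[i])
cv2.imwrite('pics/w5b.png',cv2.resize(s['frame'][:,:,::-1],(800,600)))
E
```

```text
[0.49552423 0.3089208  0.15642644] [ 9.90250782e-01 -1.39292872e-01 -7.76267644e-04  5.30557756e-04] 0.04976956161932537
[490, 32, 22, 81, 1542] [534.1  62.9] [21.  70.5] 88.3 mean [533.6  62.1]
[424, 96, 38, 30, 727] [513.8 120.5] [35.3 23.9] 82.9 mean [513.3 117.2]
[227, 130, 29, 24, 652] [538.2 313.3] [26.9 22.3] 73.9 mean [538.  313.1]
[ 414   40   39   86 1687]
[453  41   8  56 162]
[244  84  15  68 547]
[226 108  13  22 156]
[ 287  220  135   80 3736]
[  98  231  118   69 3187]
```

View pics/w5b.png

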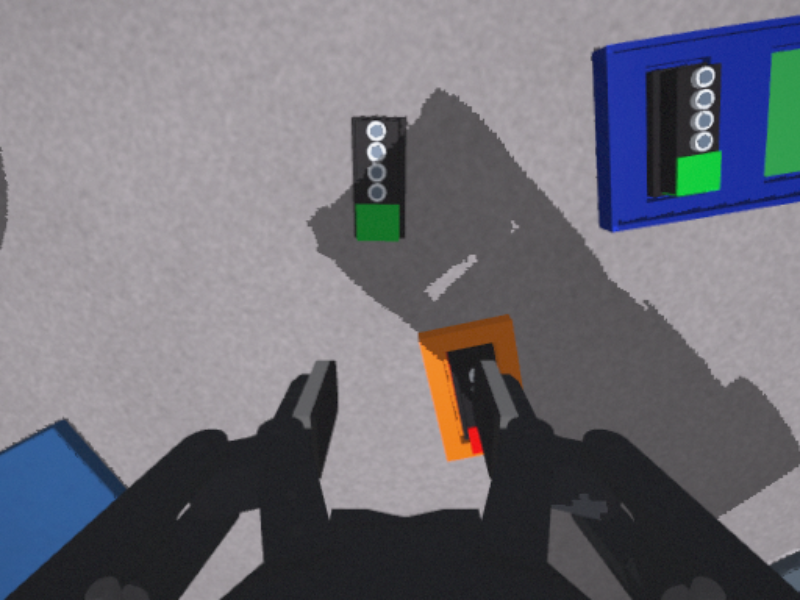

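play_rows:
  steps:
    - [[0.4,-0.01,-0.3],0,-0.18]
    - [[0.4,-0.01,-0.5],0,-0.18]
    - [[0.4,-0.01,-0.5],0,-0.18]
    - [[0.3,-0.01,-0.4],0,-0.18]
    - [[0.15,-0.01,-0.3],0,-0.18]
    - [[0,0,0],0,-0.18]
    - [[0,0,0],0,-0.18]
    - [[0,0,0],0,-0.18]

```text
time_s: 9.68
eef_pos: [0.5623, 0.3075, 0.0783]
tool_rot: [0.99, -0.139, 0.0, -0.0]
wrist_force: [-0.6, -0.0, -0.4]
width: 0.05
grasp_force: 0.0
```

play_rows:
  steps:
    - [[-0.02,-0.02,-0.4],0,-0.18]
    - [[0,0,-0.4],0,-0.18]
    - [[0,0,-0.3],0,-0.18]
    - [[0,0,-0.2],0,-0.18]
    - [[0,0,-0.14],0,-0.18]
    - [[0,0,0],0,-0.18]
    - [[0,0,0],0,0.2]
    - [[0,0,0],0,0.5]
    - [[0,0,0],0,1]
    - [[0,0,0],0,1]
    - [[0,0,0],0,1]

```text
time_s: 10.6
eef_pos: [0.5624, 0.3067, 0.0207]
tool_rot: [0.99, -0.14, 0.001, -0.0]
wrist_force: [-1.7, -0.4, 6.5]
width: 0.0244
grasp_force: 59.7
```

play_rows:
  steps:
    - [[0,0,0.5],0,1]
    - [[0,0,1],0,1]
    - [[0,0,1],0,1]
    - [[-0.2,-0.5,0.8],0.36,1]
    - [[-0.4,-0.8,0.4],0.36,1]
    - [[-0.4,-0.8,0.4],0.36,1]
    - [[-0.4,-0.8,0.4],0.36,1]
    - [[-0.4,-0.8,0.4],0.36,1]
    - [[-0.4,-0.8,0.1],0.36,1]
    - [[-0.4,-0.8,0],0,1]
    - [[-0.3,-0.8,0],0,1]
    - [[-0.1,-0.3,0],0,1]

```text
time_s: 11.6
eef_pos: [0.44, 0.0478, 0.2199]
tool_rot: [0.999, -0.054, -0.0, 0.0]
wrist_force: [0.5, 0.1, -0.8]
width: 0.0246
grasp_force: 59.2
```

play_rows:
  steps:
    - [[0,0,0],0,1]
    - [[0,0,0],0,1]
    - [[0,0,0],0,1]

```text
time_s: 11.85
eef_pos: [0.4422, 0.0509, 0.2198]
tool_rot: [0.999, -0.054, 0.0, -0.0]
wrist_force: [0.4, 0.6, -0.4]
width: 0.0248
grasp_force: 59.2
```

Run:
```python
from h import *
s=snap('wrist','w6'); p=s['st']['eef_pos'];print(p,s['st']['tool_rot'],s['st']['width'])
print('z=4 (nest floor)');tags(s,.004,(45,100,40),(75,255,255))
print('z=32.5');tags(s,.0325,(45,150,40),(75,255,255))
print('held');tags(s,p[2]-.0206+.0285,(45,150,40),(75,255,255))
print('tray z=20');tags(s,.02,(108,130,40),(128,255,255))
H=cv2.cvtColor(s['frame'],cv2.COLOR_RGB2HSV); m=cv2.inRange(H,(108,130,40),(128,255,255))
n,L,st,_=cv2.connectedComponentsWithStats(m); i=1+st[1:,4].argmax(); v,u=np.nonzero(L==i)
h=cv2.convexHull(np.c_[u,v].astype(np.int32)); print(cv2.approxPolyDP(h,6,True)[:,0].tolist())
```

```text
[0.44215274 0.05093562 0.21982408] [ 9.98560089e-01 -5.36441377e-02  2.07284226e-04 -1.10633162e-04] 0.024788084587033972
z=4 (nest floor)
[246, 57, 28, 65, 1750] [531.   39.9] [32.7 74.6] 83.4 mean [532.3  39.8]
[179, 102, 27, 21, 500] [514.1 126.6] [31.6 24.3] 83.6 mean [514.2 127.4]
[235, 277, 49, 35, 1598] [230.   72.7] [74.9 65.6] 83.9 mean [230.1  72.9]
z=32.5
[246, 57, 28, 65, 1415] [530.3  40.1] [29.9 68.5] 83.5 mean [531.3  39.7]
[179, 102, 27, 21, 496] [514.8 119.7] [29.1 22.4] 83.6 mean [514.9 120.5]
[235, 277, 48, 35, 1563] [253.7  70.8] [67.6 60.3] 83.9 mean [253.5  70.4]
held
[246, 57, 28, 65, 1415] [525.3  40.7] [11.9 27.1] 83.5 mean [525.7  40.6]
[179, 102, 27, 21, 496] [519.1  72.3] [11.5  8.9] 83.6 mean [519.2  72.6]
[235, 277, 48, 35, 1563] [415.6  52.9] [26.8 23.9] 83.9 mean [415.5  52.8]
tray z=20
[148, 39, 154, 99, 10583] [534.7  79.2] [172.4 109.3] 83.6 mean [537.9  78.1]
[[301, 39], [297, 137], [158, 137], [148, 39]]
```

play_rows:
  steps:
    - [[0.4,-0.05,-0.2],0,1]
    - [[0.4,-0.05,-0.3],0,1]
    - [[0.4,-0.05,-0.4],0,1]
    - [[0.4,-0.05,-0.5],0,1]
    - [[0.4,-0.05,-0.6],0,1]
    - [[0.26,-0.01,-0.6],-0.05,1]
    - [[0,0,-0.6],0,1]
    - [[0,0,-0.5],0,1]
    - [[0,0,-0.3],0,1]
    - [[0,0,0],0,1]
    - [[0,0,0],0,1]
    - [[0,0,0],0,1]

```text
time_s: 12.9
eef_pos: [0.5329, 0.0403, 0.0608]
tool_rot: [0.998, -0.055, 0.001, -0.0]
wrist_force: [0.2, -0.0, -0.4]
width: 0.0249
grasp_force: 59.2
```

play_rows:
  steps:
    - [[0,0,-0.2],0,1]
    - [[0,0,-0.2],0,1]
    - [[0,0,-0.2],0,1]
    - [[0,0,-0.15],0,1]
    - [[0,0,-0.1],0,1]
    - [[0,0,-0.04],0,1]
    - [[0,0,0],0,1]
    - [[0,0,0],0,1]

```text
time_s: 13.57
eef_pos: [0.5318, 0.04, 0.0247]
tool_rot: [0.998, -0.056, -0.001, 0.0]
wrist_force: [-6.8, -0.4, 14.5]
width: 0.0245
grasp_force: 61.1
```

play_rows:
  steps:
    - [[0,0,0],0,0.2]
    - [[0,0,0],0,0]
    - [[0,0,0],0,-0.18]
    - [[0,0,0],0,-0.18]
    - [[0,0,0.5],0,-0.18]
    - [[0,0,1],0,-0.18]
    - [[0,0,1],0,-0.18]
    - [[0,0,0.5],0,-0.18]
    - [[0,0,0],0,-0.18]
    - [[0,0,0],0,-0.18]

```text
time_s: 14.4
eef_pos: [0.5326, 0.04, 0.1448]
tool_rot: [0.998, -0.056, 0.001, -0.0]
wrist_force: [0.5, -0.5, -0.5]
width: 0.0508
grasp_force: 0.0
```

Run:
```python
from h import *
s=snap('wrist','w7'); p=s['st']['eef_pos'];print(p,s['st']['tool_rot'],s['st']['width'])
print('z=32.5');tags(s,.0325,(45,120,40),(75,255,255))
print('tray z=20');tags(s,.02,(108,130,40),(128,255,255))
P=cloud(s)
H=cv2.cvtColor(s['frame'],cv2.COLOR_RGB2HSV); m=cv2.inRange(H,(45,120,40),(75,255,255))
n,L,st,_=cv2.connectedComponentsWithStats(m)
for i in range(1,n):
    if st[i,4]>100:
        q=P[L==i]; q=q[cv2.erode((L==i).astype(np.uint8),np.ones((5,5)))[L==i]>0]
        A=np.c_[q[:,:2]-q[:,:2].mean(0),np.ones(len(q))]; print(st[i].tolist(),'z,slope',np.linalg.lstsq(A,q[:,2],rcond=None)[0].round(4))
cv2.imwrite('pics/w7b.png',cv2.resize(s['frame'][:,:,::-1],(800,600)))
```

```text
[0.53259529 0.04002061 0.14477782] [ 9.98449629e-01 -5.56535877e-02  1.00718455e-03 -4.70164536e-05] 0.05075972945112487
z=32.5
[245, 201, 29, 22, 599] [505.9  41.9] [27.6 22.5] 83.6 mean [506.4  42. ]
[165, 202, 31, 22, 600] [513.5 119.8] [28.7 22.7] 83.8 mean [513.7 120.5]
tray z=20
[127, 127, 181, 107, 12612] [535.6  79.2] [172.3 111.3] 83.8 mean [539.9  77.5]
[245, 201, 29, 22, 599] z,slope [ 1.0992 -0.142   0.0356]
[165, 202, 31, 22, 600] z,slope [ 1.2946 -0.8794  0.0375]
```

play_rows:
  steps:
    - [[0.04,0.4,0],1,-0.41]
    - [[0.04,0.4,0],1,-0.41]
    - [[0.04,0.4,0],1,-0.41]
    - [[0.04,0.4,0],1,-0.41]
    - [[0.04,0.4,0],1,-0.41]
    - [[0.04,0.4,0],1,-0.41]
    - [[0.04,0.4,0],1,-0.41]
    - [[0.04,0.4,0],1,-0.41]
    - [[0.04,0.4,0],1,-0.41]
    - [[0.03,0.4,0],1,-0.41]
    - [[0,0,0],1,-0.41]
    - [[0,0,0],1,-0.41]

```text
time_s: 15.45
eef_pos: [0.5469, 0.2006, 0.1419]
tool_rot: [0.91, 0.414, -0.002, -0.0]
wrist_force: [0.3, -0.1, 0.4]
width: 0.0601
grasp_force: 0.0
```

play_rows:
  steps:
    - [[0,0,0],1,-0.41]
    - [[0,0,0],1,-0.41]
    - [[0,0,0],1,-0.41]
    - [[0,0,0],1,-0.41]
    - [[0,0,0],1,-0.41]
    - [[0,0,0],1,-0.41]
    - [[0,0,0],1,-0.41]
    - [[0,0,0],0.7,-0.41]
    - [[0,0,0],0,-0.41]
    - [[0,0,0],0,-0.41]

```text
time_s: 16.28
eef_pos: [0.5472, 0.1998, 0.1426]
tool_rot: [0.744, 0.668, -0.001, -0.001]
wrist_force: [0.2, 0.1, -0.1]
width: 0.0602
grasp_force: 0.0
```

Run:
```python
from h import *
s=sense(); print(s['eef_pos'],s['tool_rot'],env.tips_ahead,s['joint_positions'].round(2),s['width'])
q=s['tool_rot']; print(np.degrees(2*np.arctan2(q[1],q[0])))
```

```text
[0.54721801 0.19982998 0.1425938 ] [ 7.44290973e-01  6.67854382e-01 -1.08757999e-03 -5.37712445e-04] 0.008 [ 0.27  0.52  1.65 -0.    0.97  0.38] 0.06016172751041906
83.80343611104651
```

play_rows:
  steps:
    - [[0,0,-0.6],0,-0.41]
    - [[0,0,-0.8],0,-0.41]
    - [[0,0,-0.7],0,-0.41]
    - [[0,0,-0.5],0,-0.41]
    - [[0,0,-0.3],0,-0.41]
    - [[0,0,-0.2],0,-0.41]
    - [[0,0,-0.1],0,-0.41]
    - [[0,0,0],0,-0.41]
    - [[0,0,0],0,-0.41]

```text
time_s: 17.03
eef_pos: [0.5483, 0.2002, 0.0169]
tool_rot: [0.744, 0.668, 0.001, 0.0]
wrist_force: [-0.1, -0.2, 0.4]
width: 0.0599
grasp_force: 0.0
```

play_rows:
  steps:
    - [[0,-0.15,-0.07],0,-0.41]
    - [[-0.01,-0.15,0],0,-0.41]
    - [[-0.01,-0.15,0],0,-0.41]
    - [[-0.01,-0.15,0],0,-0.41]
    - [[-0.01,-0.15,0],0,-0.41]
    - [[-0.01,-0.2,0],0,-0.41]
    - [[-0.01,-0.2,0],0,-0.41]
    - [[-0.01,-0.2,0],0,-0.41]
    - [[0,0,0],0,-0.41]

```text
time_s: 17.78
eef_pos: [0.545, 0.1447, 0.0135]
tool_rot: [0.744, 0.668, -0.0, 0.0]
wrist_force: [-0.4, 0.2, 0.0]
width: 0.0605
grasp_force: 0.0
```

```bash
cat >> h.py <<'E'
def blue(save):
    s=snap('side',save); P=cloud(s); H=cv2.cvtColor(s['frame'],cv2.COLOR_RGB2HSV); m=cv2.inRange(H,(108,130,40),(128,255,255)); R=(P[...,2]>0)&(P[...,2]<.04)&(P[...,1]>-.37)&(P[...,1]<.2)&(P[...,0]>.42)&(P[...,0]<.66)
    v,u=np.nonzero((m>0)&R); X=atz(s,np.c_[u,v],.02)[:,:2]*1e3; r=cv2.minAreaRect(X.astype(np.float32)); print('tray',np.round(r,1) if 0 else r, cv2.boxPoints(r).round(0).tolist())
    print('tags');tags2=tags(s,.0325,(45,120,40),(75,255,255))
    return s
E
python3 - <<'E'
from h import *
blue('s1'); print(sense()['wrist_force'],sense()['eef_pos'])
E
```

```text
tray ((524.784912109375, 43.01115036010742), (157.82919311523438, 97.95686340332031), 81.98478698730469) [[465.0, -28.0], [562.0, -42.0], [584.0, 114.0], [487.0, 128.0]]
tags
[ 0.22120304 -0.27687405 -0.13366181] [0.54501934 0.14518095 0.01342914]
```

play_rows:
  steps:
    - [[-0.01,-0.1,0],0,-0.41]
    - [[-0.02,-0.2,0],0,-0.41]
    - [[-0.02,-0.3,0],0,-0.41]
    - [[-0.02,-0.3,0],0,-0.41]
    - [[-0.02,-0.3,0],0,-0.41]
    - [[-0.02,-0.3,0],0,-0.41]
    - [[-0.02,-0.3,0],0,-0.41]
    - [[-0.02,-0.3,0],0,-0.41]
    - [[-0.02,-0.3,0],0,-0.41]
    - [[-0.02,-0.3,0],0,-0.41]
    - [[-0.02,-0.2,0],0,-0.41]
    - [[0,-0.1,0],0,-0.41]

```text
time_s: 18.83
eef_pos: [0.5365, 0.0253, 0.0134]
tool_rot: [0.744, 0.668, 0.0, -0.0]
wrist_force: [0.7, 6.3, 2.2]
width: 0.0602
grasp_force: 2.9
```

Run:
```python
from h import *
s=blue('s2'); print(sense()['wrist_force'],sense()['eef_pos'])
cv2.imwrite('pics/s2.png',s['frame'][:,:,::-1])
s=snap('scene','c2'); P=cloud(s); tags(s,.0325,(45,120,40),(75,255,255)); tags(s,.02,(108,130,40),(128,255,255))
```

```text
tray ((517.5361938476562, -101.01009368896484), (103.3696517944336, 105.43510437011719), 83.67430877685547) [[459.0, -147.0], [564.0, -158.0], [576.0, -55.0], [471.0, -44.0]]
tags
[ 0.16602696 -0.41470072  0.52524832] [0.5365143  0.02499489 0.01333407]
[194, 0, 15, 17, 150] [-1547.9  1760.8] [109.5 604.8] 46.8 mean [-1518.   1715.7]
[372, 76, 51, 59, 2345] [607.3 893.1] [256.6 676.3] 24.9 mean [590.6 871.9]
[240, 177, 56, 38, 692] [530.2 -75.5] [182.7 122.3] 83.2 mean [537.9 -86.3]
```

play_rows:
  steps:
    - [[-0.01,-0.1,0],0,-0.41]
    - [[-0.02,-0.2,0],0,-0.41]
    - [[-0.02,-0.3,0],0,-0.41]
    - [[-0.02,-0.3,0],0,-0.41]
    - [[-0.02,-0.3,0],0,-0.41]
    - [[-0.02,-0.3,0],0,-0.41]
    - [[-0.02,-0.3,0],0,-0.41]
    - [[-0.02,-0.3,0],0,-0.41]
    - [[-0.02,-0.3,0],0,-0.41]
    - [[-0.02,-0.3,0],0,-0.41]
    - [[-0.02,-0.2,0],0,-0.41]
    - [[0,-0.1,0],0,-0.41]

```text
time_s: 19.93
eef_pos: [0.5279, -0.0946, 0.0132]
tool_rot: [0.744, 0.668, -0.0, -0.0]
wrist_force: [-0.4, 6.1, 1.7]
width: 0.0604
grasp_force: 2.9
```

play_rows:
  steps:
    - [[0,-0.2,0],0,-0.41]
    - [[-0.01,-0.2,0],0,-0.41]
    - [[-0.01,-0.2,0],0,-0.41]
    - [[-0.01,-0.2,0],0,-0.41]
    - [[-0.01,-0.2,0],0,-0.41]
    - [[0,-0.1,0],0,-0.41]
    - [[0,-0.05,0],0,-0.41]
    - [[0,0,0],0,-0.41]
    - [[0,0,0],0,-0.41]

```text
time_s: 20.68
eef_pos: [0.5266, -0.14, 0.0132]
tool_rot: [0.744, 0.669, -0.0, 0.0]
wrist_force: [0.5, 0.5, 0.1]
width: 0.0602
grasp_force: 0.0
```

Run:
```python
from h import *
s=snap('scene','c3'); tags(s,.02,(108,130,40),(128,255,255)); tags(s,.001,(165,40,150),(180,120,255))
print(sense()['wrist_force'],sense()['eef_pos'])
```

```text
[372, 76, 51, 59, 2350] [607.3 893.1] [256.6 676.3] 24.9 mean [590.6 871.4]
[205, 199, 60, 43, 851] [ 520.5 -238.7] [181.9 119.7] 83.6 mean [ 527.9 -248.6]
[190, 219, 79, 38, 820] [ 520.9 -265.9] [180.2 189.1] 7.2 mean [ 551.1 -304.4]
[ 0.71249154 -0.05208023 -0.18982625] [ 0.52664559 -0.14002561  0.01324552]
```

play_rows:
  steps:
    - [[0,0.3,0],0,-0.41]
    - [[0,0.5,0],0,-0.41]
    - [[0,0.5,0.5],0,-0.41]
    - [[0,0.6,0.7],0,-0.41]
    - [[0,0.6,0.7],0,-0.41]
    - [[0,0.7,0.7],0,-0.41]
    - [[0,0.8,0.6],0,-0.41]
    - [[-0.3,0.8,0.4],0,-0.41]
    - [[-0.3,0.8,0.4],0,-0.41]
    - [[0,0.5,0],0,-0.41]
    - [[0,0,0],0,-0.41]
    - [[0,0,0],0,-0.41]

```text
time_s: 21.73
eef_pos: [0.5022, 0.1053, 0.1734]
tool_rot: [0.743, 0.67, 0.0, 0.0]
wrist_force: [0.1, -1.3, -0.0]
width: 0.0597
grasp_force: 0.0
```

Run:
```python
from h import *
a=snap('scene','c4'); tags(a,.02,(108,130,40),(128,255,255)); tags(a,.0325,(45,120,40),(75,255,255))
b=blue('s4')
A=cv2.resize(a['frame'][100:280,150:390],None,fx=1.65,fy=1.65,interpolation=cv2.INTER_CUBIC)
B=cv2.resize(b['frame'][120:340,145:345],None,fx=2,fy=2,interpolation=cv2.INTER_CUBIC)
C=np.zeros((600,800,3),np.uint8); C[:A.shape[0],:A.shape[1]]=A; C[:B.shape[0],400:400+B.shape[1]]=B; cv2.imwrite('pics/fin.png',C[:,:,::-1]); print(sense()['eef_pos'])
for s,m in((a,'scene'),(b,'side')):
    T=Z=None; R,c=cam(s); from math import radians
    # pixels of the mat's outline hull on z=1 mm
    H=cv2.cvtColor(s['frame'],cv2.COLOR_RGB2HSV); P=cloud(s); k=(((H[...,0]>165)|(H[...,0]<5))&(H[...,1]>40)&(H[...,1]<120)&(H[...,2]>110)&(P[...,0]>.35)&(P[...,0]<.7)&(P[...,1]<-.08)&(P[...,1]>-.42)&(abs(P[...,2])<.02))
    v,u=np.nonzero(k); X=atz(s,np.c_[u,v],.001)[:,:2]*1e3; print(m,'mat',cv2.minAreaRect(X.astype(np.float32)))
```

```text
[372, 76, 51, 59, 2343] [607.3 893.1] [256.6 676.3] 24.9 mean [590.7 871.5]
[205, 199, 60, 43, 840] [ 520.9 -240.4] [178.5 117.6] 83.9 mean [ 528.1 -249.8]
tray ((514.2639770507812, -233.19302368164062), (168.4519500732422, 107.83377075195312), 83.15035247802734) [[451.0, -310.0], [558.0, -323.0], [578.0, -156.0], [471.0, -143.0]]
tags
[0.50237427 0.1038007  0.17292976]
scene mat ((517.0092163085938, -240.05369567871094), (181.4967041015625, 241.37635803222656), 7.20733118057251)
side mat ((519.1498413085938, -241.4574737548828), (182.51181030273438, 243.35552978515625), 7.203306198120117)
```

View pics/fin.png

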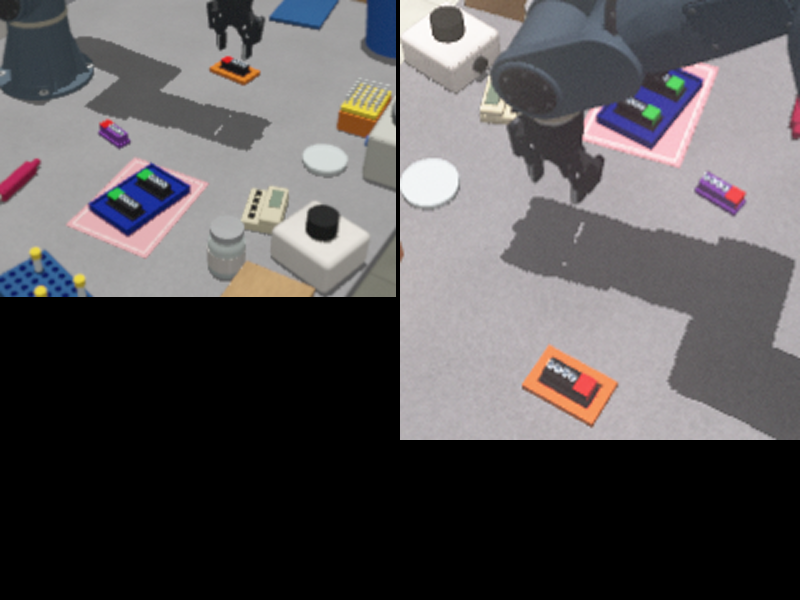

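The picture shows the tray with both green carriers inside the pink mat (scene crop about 140,200), the red carrier in the orange block, and the gripper clear of everything. The measured tray centre is within about 5 mm of the mat's centre, so I am handing the job in.

```bash
python3 -c "
from bench import finish_job; print(finish_job())"
```

```text
the job is handed in; nothing more can be done
None
```

The job is handed in; no verdict came back, but the last images show the red carrier in the reject nest and the tray, with both green carriers in it, wholly on the pink mat.

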